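# Lay out a lens bench between lamp and detector

## Robot

A 6-joint arm with a two-finger parallel gripper is mounted at the origin on the work surface. World frame = base frame: x ahead of the robot, y to its left, z up, the work surface at z = 0. Lengths are in mm, angles in degrees, forces in N, time in s.
With the tool pointing down it reaches from about 275 to 975 mm from the base axis. Payload 8.4 kg.
Tool frame: the origin (TCP) lies midway between the tips of the shut fingers; the grasp point (between the pads) lies 19 mm behind it (ctrl.hold_point_z is the distance from the TCP to the grasp point, in mm); y points along the fingers, z is the direction in which the jaws open and shut, and the axes are right-handed (so a half turn about y gives the same grasp; the last joint's range is limited). The gripper opens to 92 mm and grips with 3 to 60 N. Pads are 20 mm wide; open, the fingers measure 128 mm over their backs; the gripper's body (75 mm by 189 mm) begins 69 mm behind the grasp point.
Start: joints at [-69.523, 20.225, 93.587, -0, 66.188, -0.138], TCP at [220.053, -584.982, 214.583] pointing down, gripper open.
Joint ranges: [-150.9, 150.9], [-52.94, 120.26], [3.33, 152.33], [-74.26, 254.26], [0, 154.13], [-172.89, 172.89]. Speed limits (degrees/s): [127.2, 127.2, 159.86, 180, 180, 180].

## Interface

Orientations are given as a 3x3 rotation matrix whose columns are the frame's x, y, z axes.
In Python, from cell import status, cams, ctrl gives the robot as it stands. The module is installed in compiled form; this text tells all that it offers.
- The arm moves only by the shell command python3 -m handwheel 'ROWS' [FORCE]. ROWS is JSON, a list of rows, each an object of numbers: "x", "y", "z": the shift along the tool's x, y, z in cm; "wx", "wy", "wz": the turn, a rotation vector about the tool's x, y, z in rad; "claw": the opening, from -1 (shut) to 1 (fully open). A call has 1 to 10 rows; each row is the pose to reach, as a shift and turn from the pose commanded when the call began, along the tool's axes at that moment; what a row does not reach only later rows make up. A row lasts 1/8 s, in which the tool goes at most 62.5 mm and 10.7 degrees, less where a joint would pass 70% of its speed; a pose out of reach is approached as far as the arm can. A call with a gripper value outside its range is refused whole. The fingers move at their own pace and stop on an object; FORCE is the grip in N (left out, the last holds). Time passes only in rows, so rows that repeat a pose let the fingers close. It gives the time, the measured TCP pose, the force and the opening at its end, in the units of the state.
- status.read_state(): the state, without advancing time (a new reading comes with each control period).
- cams.get_image(name): name is "side" or "top" or "wrist"; returns (picture, depth): 384x512x3 uint8, red, green, blue; 384x512 float32, mm along the optical axis (not along the pixel's ray), 0 where there is no reading.
- cams.camera_info(name): a dict with "fx", "fy", "cx", "cy" (pixels), "R" (3x3) and "t" (3): a world point X has camera coordinates R X + t; the wrist camera has in their place "tool_from_camera" (4x4, takes a point from camera to tool coordinates, whose origin is the TCP and whose axes are the tool frame's). Camera axes: x right, y down, z forward; pixel columns grow to the right and rows downward; lengths in mm; the calibration is good to about 2 mm. The wrist camera is an equidistant fisheye: a pixel r from the principal point sees the ray r / f radians off the axis. A picture is of the moment at which its call begins: read the wrist's pose just before it. camera_info takes no time and is no camera call.
- ctrl.close_job(): hands the job in, once; it reports no verdict.
The state is a dict: "time_s": time; "joints": joint angles; "qd": joint speeds; "effort": joint torques, N m; "tool_pos": TCP position; "eef_rot": TCP orientation; "wrist_force": force on the tool from outside, world axes, zero at the start; "torque": the same for the moment, N m; "gripper_width": finger opening in mm.
Only numpy, scipy, OpenCV 4.12 (cv2) and the standard library are available. Lean on these libraries where they do the work, as an engineer would, in place of code of your own. Each camera call takes 0.05 s, during which the arm holds its last target. There are 200 camera calls.

## Task

Set up the light path on the grey perforated plate: stand the round lens halfway between the lamp house and the white sphere, the square pinhole plate halfway between the lamp house and the lens, and the narrow slit halfway between the lens and the sphere, each upright on the straight line from lamp house to sphere and facing squarely along it. Set the round knobbed cap flat and centred on top of the lamp house. Leave the screwdriver and the hand-held meter where they are.

Things in the scene. Friction and masses are not known exactly. Their poses are not given: they have to be found in the camera images.
- board: Fixed grey aluminium plate with a grid of holes (marks only, nothing goes in), 140 x 500 mm, 12 mm thick, flat on the table, turned by up to 0.2 rad. Origin at the centre of its underside, z up, y along its long side, x across. The lamp house and the white sphere are fixed on it on its long centre line, 210 mm either side of its centre; which end has which changes from start to start.
- lamp: Fixed lamp house, a grey box 64 x 64 mm and 100 mm tall standing on the plate, a dark round opening in both faces that look along the plate and a dark disc on its flat top. Origin at the centre of its underside (12 mm above the table), z up, y along the plate; its top is 100 mm above the origin.
- sphere: Fixed white detector sphere, 72 mm across, on a short steel post with a round foot of 56 mm, standing on the plate. Origin at the centre of the foot's underside (12 mm above the table), z up; the ball's centre is 68 mm above the origin.
- lens: Lens in a black round mount, loose; origin at the centre of its underside, z up, x along its optical axis (square to its face, same either way round), y across. A round steel foot of 60 mm diameter and 12 mm thick, a 12 mm post, and an upright disc of 56 mm diameter, 14 mm thick along x, centred 68 mm above the underside (top at 96 mm). 200 to 325 g.
- pinhole: Pinhole plate, loose; origin at the centre of its underside, z up, x along its optical axis (square to its face, same either way round), y across. A square steel foot 52 x 52 mm and 12 mm thick, a 12 mm post, and an upright square aluminium plate 50 mm wide (y) and 8 mm thick (x), reaching from 44 to 94 mm above the underside, with a small black dot in the middle. 200 to 325 g.
- slit: Slit, loose; origin at the centre of its underside, z up, x along its optical axis (square to its face, same either way round), y across. An oblong steel foot 40 mm (x) by 80 mm (y) and 12 mm thick, a 12 mm post, and an upright narrow aluminium plate 30 mm wide (y) and 12 mm thick (x), reaching from 36 to 96 mm above the underside, with a dark upright line in the middle. 200 to 325 g.
- cap: Loose grey round cap of the lamp house: a disc of 56 mm diameter and 8 mm thick with a black upright knob, 18 mm in diameter, from 8 to 36 mm above the underside. Origin at the centre of its underside, z up. 120 g.
- screwdriver: Bystander: a loose screwdriver with an orange handle, lying on the table to the robot's right. Leave it.
- meter: Bystander: a loose blue hand-held meter 170 x 70 x 28 mm lying on the table to the robot's left. Leave it.
Things that resemble listed ones, but are neither listed nor needed, are in the scene too. Leave any turquoise look-alike of the cap alone.

How it is judged:
By the outcome, as a careful person would: the job done as asked, in the order asked, and still so for the second after the job is handed in, with the robot touching nothing.
It also fails if it takes over 115 s, if anything falls off the work surface, if the arm or the gripper's body presses on something with over 40 N, if the wrist force passes 120 N, or if a joint passes its speed limit or range.

## Working session

There is one attempt and no reset: what is moved stays moved. The work goes in short steps, Python scripts to look and compute and a shell command to move; the robot and the scene stay as the last step left them, time stands still between calls to the robot, and variables do not carry over. Pictures are saved under pics/ and viewed, about 12 in all and at most 16, crops included, and the job is handed in when it is done.

```bash
mkdir -p pics; python3 - <<'E'
from cell import status,cams,ctrl
import cv2,numpy as np
s=status.read_state();print(s['time_s'],s['tool_pos'],np.round(s['eef_rot'],3),s['gripper_width'],ctrl.hold_point_z)
for n in("top","side"):
    i,d=cams.get_image(n);cv2.imwrite(f"pics/{n}0.png",i[:,:,::-1]);np.savez(f"{n}0.npz",i=i,d=d)
    print(n,cams.camera_info(n))
print(cams.camera_info("wrist"))
E
```

```text
0.0 [ 219.88780052 -584.52715705  213.89337505] [[-0.936 -0.     0.352]
 [-0.352  0.001 -0.936]
 [-0.    -1.    -0.001]] 92.04522671746177 18.700000000000003
top {'fx': 384.2821860055445, 'fy': 384.2821860055445, 'cx': 257.5760759364225, 'cy': 187.05159970745638, 'R': array([[-5.12565573e-03, -9.99986793e-01, -3.75455870e-04],
       [-9.79399866e-01,  5.09592566e-03, -2.01866128e-01],
       [ 2.01865375e-01, -6.66974845e-04, -9.79413052e-01]]), 't': array([  12.07561414,  501.74530493, 1094.8597625 ])}
side {'fx': 421.0995568651868, 'fy': 421.0995568651868, 'cx': 253.72912884346323, 'cy': 189.1233709653112, 'R': array([[-0.86147869, -0.50778449,  0.00306097],
       [-0.27247124,  0.45715592, -0.84662145],
       [ 0.42850191, -0.73018037, -0.53218676]]), 't': array([410.46472994, 185.74686438, 973.83830976])}
{'fx': 297.3186396354542, 'fy': 297.3186396354542, 'cx': 255.58910461224764, 'cy': 190.34612493624908, 'tool_from_camera': array([[ 1.08212271e-04,  9.68624109e-01,  2.48530327e-01,
        -6.97700875e+01],
       [-8.28897603e-04, -2.48530157e-01,  9.68623804e-01,
        -1.70068483e+02],
       [ 9.99999651e-01, -3.10823174e-04,  7.75996189e-04,
        -3.12677965e-01],
       [ 0.00000000e+00,  0.00000000e+00,  0.00000000e+00,
         1.00000000e+00]])}
```

View pics/top0.png

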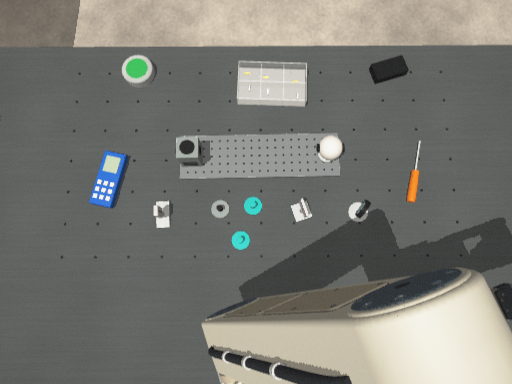

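View pics/side0.png

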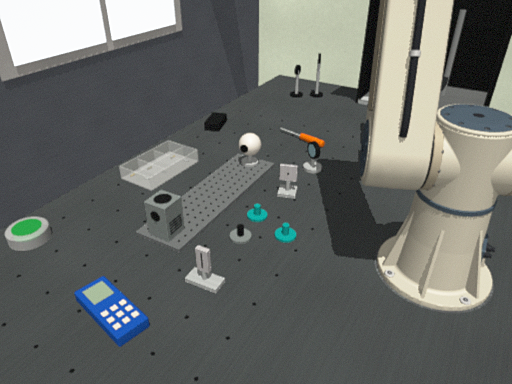

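The top view shows the lamp at px (188,150), the sphere at (330,148), the lens at (358,210), the pinhole at (302,210), the slit at (162,214) and the grey cap at (220,209). The look-alikes are the turquoise caps at (253,206) and (241,240), which I'll leave alone. The green button at (138,69) isn't a cap either.

The side view shows all the parts upright. The dark optics at side px (297,80) and (318,75) stand in the far background and aren't needed.

```bash
cat >h.py <<'E'
import numpy as np,cv2
from cell import status,cams
def cloud(n,d,st=None):
    c=cams.camera_info(n);v,u=np.mgrid[:384,:512].astype(float)
    x=(u-c['cx'])/c['fx'];y=(v-c['cy'])/c['fy']
    if n=='wrist':
        r=np.hypot(x,y)+1e-9;s=np.tan(r)/r;P=np.dstack([x*s*d,y*s*d,d])
        T=c['tool_from_camera'];P=P@T[:3,:3].T+T[:3,3]
        return P@np.array(st['eef_rot']).T+np.array(st['tool_pos'])
    P=np.dstack([x*d,y*d,d]);return (P-c['t'])@c['R']
def rect(P):
    (c,s,a)=cv2.minAreaRect(P[:,:2].astype(np.float32));return np.round(c,1),np.round(s,1),round(a,1)
def sel(W,c,r,lo,hi):
    m=(np.hypot(W[...,0]-c[0],W[...,1]-c[1])<r)&(W[...,2]>lo)&(W[...,2]<hi);return W[m]
E
python3 - <<'E'
from h import *
f=np.load('top0.npz');W=cloud('top',f['d']);i=f['i']
for n,u,v in[('lamp',188,146),('sphere',330,148),('lens',358,210),('pin',302,210),('slit',162,214),('cap',220,209)]:
    print(n,W[v,u].round())
w=W[v,u]
print('lamp top',rect(sel(W,W[146,188],70,105,120)))
S=sel(W,W[148,330],60,50,130);A=np.c_[2*S,np.ones(len(S))];q=np.linalg.lstsq(A,(S**2).sum(1),rcond=None)[0];print('sph',q[:3],(q[3]+q[:3]@q[:3])**.5)
B=sel(W,W[155,260],400,8,16);B=B[(B[:,0]>W[190,260][0])&(B[:,0]<W[125,260][0])];print('board',rect(B))
for n,u,v in[('lens',358,210),('pin',302,210),('slit',162,214),('cap',220,209)]:
    c=W[v,u]
    for lo,hi in((6,18),(25,60),(60,85),(85,110)):
        p=sel(W,c,55,lo,hi)
        if len(p)>3:print(n,lo,hi,len(p),p.mean(0).round(),rect(p))
E
```

```text
lamp [611. 210. 111.]
sphere [ 603. -200.  111.]
lens [ 431. -285.   53.]
pin [ 430. -120.   64.]
slit [425. 295.  35.]
cap [439. 122.  35.]
lamp top (array([607.4, 213.4]), array([64.7, 63.2]), 0.1)
sph [ 614.31170822 -205.57104258   79.64739285] 36.076233271988194
board (array([623.6,  33.5]), array([168.5, 642.3]), 0.8)
lens 6 18 207 [ 429. -289.   12.] (array([ 421. , -282.5]), array([63.7, 83.8]), 48.5)
lens 25 60 10 [ 433. -287.   50.] (array([ 433.7, -288.1]), array([ 1.3, 42.1]), 53.9)
lens 60 85 48 [ 426. -287.   75.] (array([ 431.1, -293.9]), array([15.2, 54.8]), 56.2)
lens 85 110 81 [ 430. -294.   92.] (array([ 431.1, -294.3]), array([14.9, 43. ]), 55.3)
pin 6 18 200 [ 432. -118.   11.] (array([ 426.9, -109.6]), array([57.3, 80.5]), 18.5)
pin 25 60 18 [ 431. -120.   48.] (array([ 430.5, -119.6]), array([45.5,  6. ]), 25.5)
pin 60 85 26 [ 431. -120.   72.] (array([ 432.5, -118.8]), array([49.3,  7.1]), 26.3)
pin 85 110 58 [ 434. -122.   92.] (array([ 434.2, -122.5]), array([49.2,  8.2]), 17.9)
slit 6 18 277 [424. 296.  12.] (array([427.7, 288.7]), array([84.7, 80. ]), 89.4)
slit 25 60 26 [424. 295.  43.] (array([424.4, 294.5]), array([10.2, 30.3]), 72.9)
slit 60 85 27 [426. 295.  70.] (array([425.3, 294.8]), array([ 9.5, 31.3]), 76.1)
slit 85 110 59 [425. 299.  94.] (array([425.6, 299.8]), array([27.7, 13.4]), 1.5)
cap 6 18 180 [441. 126.   9.] (array([448. , 121.6]), array([61.1, 84.7]), 43.5)
cap 25 60 29 [443. 125.  35.] (array([442.8, 124.7]), array([16. , 14.8]), 45.8)
```

```bash
cat >>h.py <<'E'
def plan(x,y,z,th,st=None):
    "shift (cm) and wy (rad) from the present pose to TCP x,y,z with the jaw direction at th deg (down-pointing)"
    st=st or status.read_state();R=np.array(st['eef_rot']);d=R.T@(np.array([x,y,z])-st['tool_pos'])/10
    now=np.degrees(np.arctan2(R[1,2],R[0,2]));a=(th-now+90)%180-90
    print('t',round(st['time_s'],2),'at',np.round(st['tool_pos'],1),'jaw',round(now,1),'w',round(st['gripper_width'],1),'F',np.round(st['wrist_force'],1))
    Rt=np.array([[np.sin(t:=np.radians(now+a)),0,np.cos(t)],[-np.cos(t),0,np.sin(t)],[0,-1,0]])
    from scipy.spatial.transform import Rotation as Ro
    w=Ro.from_matrix(R.T@Rt).as_rotvec()
    print('-> shift cm',d.round(2),'w rad',w.round(3))
def look(n,name=None):
    st=status.read_state();i,d=cams.get_image(n)
    if name:cv2.imwrite(f'pics/{name}.png',i[:,:,::-1])
    return cloud(n,d,st),i,st
E
python3 -c "
from h import *
plan(431,-294,214,-124)"
python3 -m handwheel '[{"x":-6,"z":-4,"wy":0.18},{"x":-12,"z":-8,"wy":0.36},{"x":-18,"z":-12,"wy":0.54},{"x":-24,"z":-16,"wy":0.72},{"x":-30,"z":-19.8,"wy":0.9},{"x":-30,"z":-19.8,"wy":0.953},{"x":-30,"z":-19.8,"wy":0.953},{"x":-30,"z":-19.8,"wy":0.953}]'
cat >m.py <<'E'
import sys
from h import *
cx,cy,rad=map(float,sys.argv[1:4]);W,i,st=look('wrist',sys.argv[4])
for lo,hi in((6,18),(30,60),(60,85),(85,100)):
    p=sel(W,(cx,cy),rad,lo,hi)
    if len(p)>5:print(lo,hi,len(p),p.mean(0).round(1),rect(p))
E
python3 m.py 431 -294 45 w1
```

```text
t 0.1 at [ 219.9 -584.6  214. ] jaw -69.4 w 92.0 F [-0.2  0.   0.3]
-> shift cm [-2.999e+01  2.000e-02 -1.976e+01] w rad [0.001 0.953 0.001]invalid input at $[0]: expected keys x, y, z, wx, wy, wz, claw
```

View pics/w1.png

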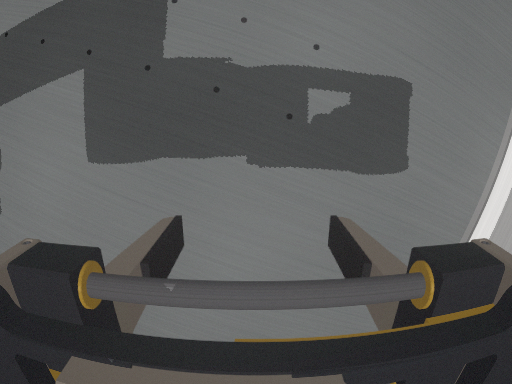

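The move was refused because every row needs all the keys. The picture (w1) shows only bare table, with the fingertips at about (180,220) and (335,220). I'll resend the move in full.

```bash

python3 -m handwheel '[{"x":-6,"y":0,"z":-4,"wx":0,"wy":0.18,"wz":0,"claw":1},{"x":-12,"y":0,"z":-8,"wx":0,"wy":0.36,"wz":0,"claw":1},{"x":-18,"y":0,"z":-12,"wx":0,"wy":0.54,"wz":0,"claw":1},{"x":-24,"y":0,"z":-16,"wx":0,"wy":0.72,"wz":0,"claw":1},{"x":-30,"y":0,"z":-19.8,"wx":0,"wy":0.9,"wz":0,"claw":1},{"x":-30,"y":0,"z":-19.8,"wx":0,"wy":0.953,"wz":0,"claw":1},{"x":-30,"y":0,"z":-19.8,"wx":0,"wy":0.953,"wz":0,"claw":1},{"x":-30,"y":0,"z":-19.8,"wx":0,"wy":0.953,"wz":0,"claw":1}]'
python3 m.py 431 -294 45 w2; python3 -c "
from h import *
plan(431,-294,120,-124)"
```

```text
time_s: 1.15
tool_pos: [430.9, -294.1, 214.5]
eef_rot: [[-0.83, -0.0, -0.557], [0.557, -0.0, -0.83], [0.0, -1.0, 0.0]]
wrist_force: [0.2, -0.0, -0.3]
gripper_width: 92.1
6 18 1137 [ 434.6 -297.1   11.9] (array([ 433. , -296.1]), array([58.9, 57.2]), 56.7)
60 85 135 [ 444. -304.   80.] (array([ 433. , -296.1]), array([14.7, 52.8]), 55.5)
85 100 595 [ 433.4 -296.2   92.6] (array([ 431.9, -295.2]), array([14.6, 44.7]), 55.8)
t 1.2 at [ 430.6 -294.7  214.4] jaw -124.0 w 91.8 F [-0.5 -0.6 -0.2]
-> shift cm [ 0.    9.44 -0.08] w rad [-0.     0.001  0.   ]
```

View pics/w2.png

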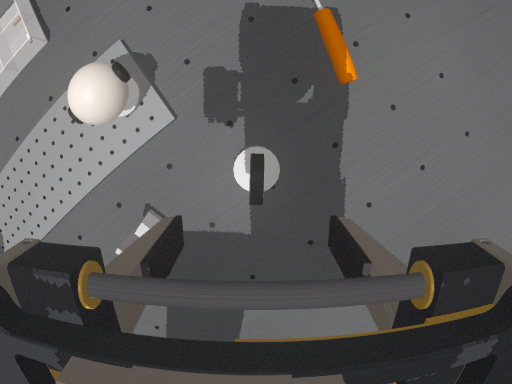

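The wrist view w2 shows the round-mount lens with its foot at (256,168). It stands upright and is the one I want. The sphere is at (98,94) and the screwdriver at (335,45). I'll descend and grip.

```bash

python3 -m handwheel '[{"x":-0.2,"y":5,"z":0,"wx":0,"wy":0.005,"wz":0,"claw":0.2},{"x":-0.2,"y":10,"z":0,"wx":0,"wy":0.005,"wz":0,"claw":0.2},{"x":-0.2,"y":14,"z":0,"wx":0,"wy":0.005,"wz":0,"claw":0.2},{"x":-0.2,"y":15.75,"z":0,"wx":0,"wy":0.005,"wz":0,"claw":0.2},{"x":-0.2,"y":15.75,"z":0,"wx":0,"wy":0.005,"wz":0,"claw":-1},{"x":-0.2,"y":15.75,"z":0,"wx":0,"wy":0.005,"wz":0,"claw":-1},{"x":-0.2,"y":15.75,"z":0,"wx":0,"wy":0.005,"wz":0,"claw":-1},{"x":-0.2,"y":15.75,"z":0,"wx":0,"wy":0.005,"wz":0,"claw":-1}]' 30
python3 -c "
from h import *
plan(432.7,-296,57,-124.3)
plan(611,4,215,-89)"
```

```text
time_s: 2.2
tool_pos: [433.3, -295.5, 58.0]
eef_rot: [[-0.826, 0.001, -0.563], [0.563, -0.001, -0.826], [-0.002, -1.0, 0.0]]
wrist_force: [-0.0, 1.3, 0.2]
gripper_width: 17.0
t 2.2 at [ 433.3 -295.5   58. ] jaw -124.3 w 17.0 F [-0.   1.3  0.2]
-> shift cm [0.02 0.1  0.08] w rad [-0.     0.001 -0.002]
t 2.2 at [ 433.3 -295.5   58. ] jaw -124.3 w 17.0 F [-0.   1.3  0.2]
-> shift cm [  2.15 -15.7  -34.75] w rad [-0.001 -0.615 -0.002]
```

```bash

python3 -m handwheel '[{"x":0,"y":0,"z":0,"wx":0,"wy":0,"wz":0,"claw":-1},{"x":0,"y":0,"z":0,"wx":0,"wy":0,"wz":0,"claw":-1},{"x":0,"y":-4,"z":0,"wx":0,"wy":0,"wz":0,"claw":-1},{"x":0,"y":-9,"z":0,"wx":0,"wy":0,"wz":0,"claw":-1},{"x":0.5,"y":-13,"z":-5,"wx":0,"wy":-0.12,"wz":0,"claw":-1},{"x":0.9,"y":-15.7,"z":-11,"wx":0,"wy":-0.28,"wz":0,"claw":-1},{"x":1.2,"y":-15.7,"z":-17,"wx":0,"wy":-0.44,"wz":0,"claw":-1},{"x":1.5,"y":-15.7,"z":-23,"wx":0,"wy":-0.6,"wz":0,"claw":-1},{"x":1.9,"y":-15.7,"z":-29,"wx":0,"wy":-0.615,"wz":0,"claw":-1},{"x":2.1,"y":-15.7,"z":-34.7,"wx":0,"wy":-0.615,"wz":0,"claw":-1}]'
python3 -m handwheel '[{"x":0,"y":0,"z":0,"wx":0,"wy":0,"wz":0,"claw":-1},{"x":0,"y":0,"z":0,"wx":0,"wy":0,"wz":0,"claw":-1}]'
cat >b.py <<'E'
from h import *
import sys
W,i,st=look('wrist',sys.argv[1])
L=sel(W,(607.4,213.4),60,107,117);print('lamp top',len(L),L.mean(0).round(1),rect(L))
S=sel(W,(614.3,-205.6),45,60,130)
if len(S)>50:
    q=np.linalg.lstsq(np.c_[2*S,np.ones(len(S))],(S**2).sum(1),rcond=None)[0];print('sph',q[:3].round(1),(q[3]+q[:3]@q[:3])**.5)
plan(611,4,215,-89)
E
python3 b.py w3
```

```text
time_s: 3.45
tool_pos: [611.2, 5.5, 213.7]
eef_rot: [[-1.0, -0.001, 0.018], [-0.018, -0.0, -1.0], [0.001, -1.0, 0.0]]
wrist_force: [1.0, -0.2, -1.7]
gripper_width: 14.1
time_s: 3.7
tool_pos: [610.1, 3.4, 213.4]
eef_rot: [[-1.0, -0.002, 0.018], [-0.018, -0.0, -1.0], [0.002, -1.0, 0.0]]
wrist_force: [0.2, 0.8, -1.4]
gripper_width: 13.6
lamp top 2536 [609.9 210.4 111.8] (array([608.8, 213.8]), array([63.7, 65.4]), 0.7)
sph [ 614.3 -205.5   78.5] 37.081331171162844
t 3.75 at [610.    2.8 213.6] jaw -89.0 w 13.8 F [ 0.1 -0.5 -0.9]
-> shift cm [-0.11 -0.14 -0.12] w rad [-0.    -0.001  0.001]
```

View pics/w3.png

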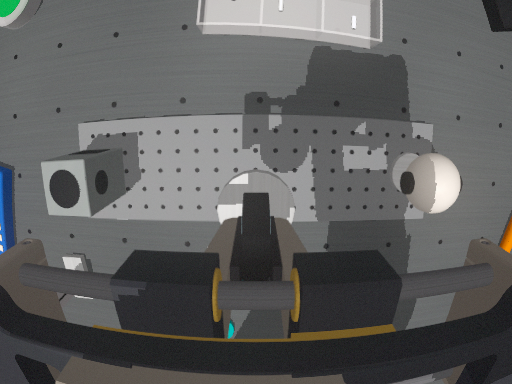

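The lens hangs upright in the jaws with its disc at (256,220). The lamp is at left (85,180) and the sphere at right (430,183). The lamp–sphere midpoint is (611.4, 4.1) and the line is at -89.2°. I'll lower the lens there.

```bash

python3 -m handwheel '[{"x":-0.13,"y":5,"z":-0.1,"wx":0,"wy":0.003,"wz":0,"claw":-1},{"x":-0.13,"y":10,"z":-0.1,"wx":0,"wy":0.003,"wz":0,"claw":-1},{"x":-0.13,"y":12.5,"z":-0.1,"wx":0,"wy":0.003,"wz":0,"claw":-1},{"x":-0.13,"y":13.6,"z":-0.1,"wx":0,"wy":0.003,"wz":0,"claw":-1},{"x":-0.13,"y":14.2,"z":-0.1,"wx":0,"wy":0.003,"wz":0,"claw":-1},{"x":-0.13,"y":14.2,"z":-0.1,"wx":0,"wy":0.003,"wz":0,"claw":-1}]'
python3 -c "
from h import *
plan(611.4,4.1,70,-89.2)"
```

```text
time_s: 4.5
tool_pos: [612.5, 4.1, 72.8]
eef_rot: [[-1.0, 0.001, 0.013], [-0.013, -0.0, -1.0], [-0.001, -1.0, 0.0]]
wrist_force: [0.4, 0.6, -2.0]
gripper_width: 13.9
t 4.5 at [612.5   4.1  72.8] jaw -89.2 w 13.9 F [ 0.4  0.6 -2. ]
-> shift cm [ 0.11  0.28 -0.  ] w rad [-0.    -0.001 -0.001]
```

```bash

python3 -m handwheel '[{"x":0.08,"y":0.15,"z":0,"wx":0,"wy":0,"wz":0,"claw":-1},{"x":0.08,"y":0.25,"z":0,"wx":0,"wy":0,"wz":0,"claw":-1},{"x":0.08,"y":0.25,"z":0,"wx":0,"wy":0,"wz":0,"claw":-1}]'
```

```text
time_s: 4.88
tool_pos: [611.5, 4.5, 69.9]
eef_rot: [[-1.0, 0.0, 0.014], [-0.014, 0.0, -1.0], [-0.0, -1.0, -0.0]]
wrist_force: [-0.7, 0.1, -1.6]
gripper_width: 13.6
```

```bash

python3 -m handwheel '[{"x":0,"y":0.08,"z":0,"wx":0,"wy":0,"wz":0,"claw":-1},{"x":0,"y":0.08,"z":0,"wx":0,"wy":0,"wz":0,"claw":-1}]'
```

```text
time_s: 5.12
tool_pos: [611.6, 4.5, 69.7]
eef_rot: [[-1.0, 0.0, 0.014], [-0.014, 0.0, -1.0], [-0.0, -1.0, -0.0]]
wrist_force: [-2.8, -0.1, 7.2]
gripper_width: 13.6
```

Contact at 7 N. I'll release, rise and check the lens.

```bash

python3 -m handwheel '[{"x":0,"y":0,"z":0,"wx":0,"wy":0,"wz":0,"claw":0},{"x":0,"y":0,"z":0,"wx":0,"wy":0,"wz":0,"claw":0},{"x":0,"y":0,"z":0,"wx":0,"wy":0,"wz":0,"claw":0},{"x":0,"y":-5,"z":0,"wx":0,"wy":0,"wz":0,"claw":0},{"x":0,"y":-11,"z":0,"wx":0,"wy":0,"wz":0,"claw":0.4},{"x":0,"y":-15,"z":0,"wx":0,"wy":0,"wz":0,"claw":1},{"x":0,"y":-15,"z":0,"wx":0,"wy":0,"wz":0,"claw":1},{"x":0,"y":-15,"z":0,"wx":0,"wy":0,"wz":0,"claw":1}]'
python3 b.py w4; python3 - <<'E'
from h import *
W,i,st=look('wrist')
for lo,hi in((16,27),(98,115)):
    p=sel(W,(611,4),45,lo,hi);print(lo,len(p),p.mean(0).round(1),rect(p))
plan(433,-121,214,-68)
E
```

```text
time_s: 6.12
tool_pos: [610.8, 4.4, 217.9]
eef_rot: [[-1.0, -0.001, 0.014], [-0.014, 0.0, -1.0], [0.001, -1.0, -0.0]]
wrist_force: [0.5, 0.9, 0.8]
gripper_width: 83.8
lamp top 2488 [609.6 210.4 111.8] (array([608.8, 213.8]), array([63.7, 66.5]), 1.0)
sph [ 614.3 -205.5   78.5] 37.053037154113575
t 6.17 at [610.4   4.4 217.3] jaw -89.2 w 87.6 F [0.2 0.  0.3]
-> shift cm [-0.06  0.23  0.04] w rad [ 0.    -0.004  0.002]
16 1188 [614.    4.7  23.9] (array([611.9,   4.6]), array([57.3, 58.8]), 0.9)
98 616 [612.1   4.7 104.7] (array([610.8,   4.6]), array([43.3, 15.1]), 0.4)
t 6.22 at [610.3   4.4 217. ] jaw -89.2 w 90.8 F [ 0.5  0.  -0.5]
-> shift cm [17.9   0.35 12.29] w rad [ 0.001 -0.37   0.003]
```

View pics/w4.png

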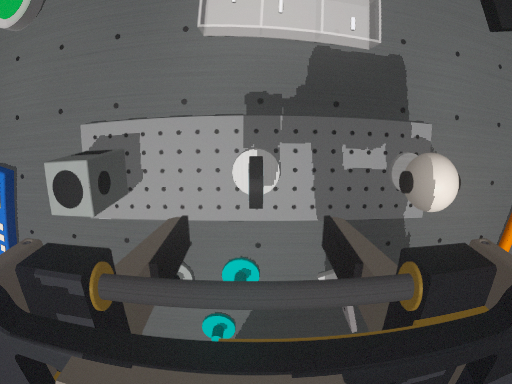

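The lens stands at (611.5, 4.6), image (256,172), which is within 0.6 mm of target. The pinhole is next.

```bash

python3 -m handwheel '[{"x":5,"y":0.1,"z":3.4,"wx":0,"wy":-0.1,"wz":0,"claw":1},{"x":10,"y":0.3,"z":6.8,"wx":0,"wy":-0.2,"wz":0,"claw":1},{"x":15,"y":0.3,"z":10.2,"wx":0,"wy":-0.3,"wz":0,"claw":1},{"x":17.9,"y":0.3,"z":12.3,"wx":0,"wy":-0.37,"wz":0,"claw":1},{"x":17.9,"y":0.3,"z":12.3,"wx":0,"wy":-0.37,"wz":0,"claw":1},{"x":17.9,"y":0.3,"z":12.3,"wx":0,"wy":-0.37,"wz":0,"claw":1}]'
python3 m.py 433 -121 42 w5; python3 -c "
from h import *
plan(433,-121,56,-68)"
```

```text
time_s: 6.98
tool_pos: [434.5, -120.8, 215.4]
eef_rot: [[-0.928, -0.0, 0.373], [-0.373, 0.0, -0.928], [0.0, -1.0, -0.0]]
wrist_force: [-0.8, 0.9, -1.0]
gripper_width: 92.2
6 18 1332 [ 436.5 -121.8   11.9] (array([ 435. , -122.6]), array([52.8, 52.1]), 17.9)
30 60 30 [ 445.8 -117.    48.4] (array([ 440.5, -120.7]), array([38.9, 10.6]), 22.1)
60 85 32 [ 453.4 -115.5   72.9] (array([ 440.9, -116.7]), array([37. ,  6.8]), 6.7)
85 100 392 [ 436.1 -122.1   93.7] (array([ 435. , -122.5]), array([50.2,  8.1]), 18.1)
t 7.03 at [ 434.8 -120.6  215.4] jaw -68.0 w 91.7 F [ 0.1 -0.7  1.2]
-> shift cm [ 0.18 15.94 -0.03] w rad [ 0.    -0.001  0.   ]
```

View pics/w5.png

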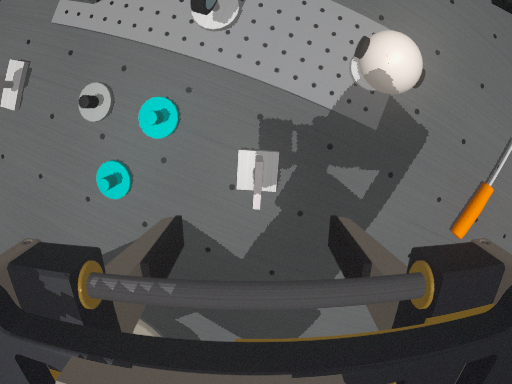

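Pinhole foot at (258,172) in w5, upright; world (435,-122.5), jaw angle -72°.

```bash

python3 -m handwheel '[{"x":0.03,"y":5,"z":0.18,"wx":0,"wy":0.07,"wz":0,"claw":0.1},{"x":0.03,"y":10,"z":0.18,"wx":0,"wy":0.07,"wz":0,"claw":0},{"x":0.03,"y":14,"z":0.18,"wx":0,"wy":0.07,"wz":0,"claw":0},{"x":0.03,"y":15.85,"z":0.18,"wx":0,"wy":0.07,"wz":0,"claw":0},{"x":0.03,"y":15.85,"z":0.18,"wx":0,"wy":0.07,"wz":0,"claw":-1},{"x":0.03,"y":15.85,"z":0.18,"wx":0,"wy":0.07,"wz":0,"claw":-1},{"x":0.03,"y":15.85,"z":0.18,"wx":0,"wy":0.07,"wz":0,"claw":-1},{"x":0.03,"y":15.85,"z":0.18,"wx":0,"wy":0.07,"wz":0,"claw":-1},{"x":0.03,"y":15.85,"z":0.18,"wx":0,"wy":0.07,"wz":0,"claw":-1},{"x":0.03,"y":15.85,"z":0.18,"wx":0,"wy":0.07,"wz":0,"claw":-1}]' 30
python3 -c "
from h import *
plan(435,-122.5,57,-72)
plan(610,108.9,215,-89.2)"
```

```text
time_s: 8.28
tool_pos: [434.9, -122.9, 57.8]
eef_rot: [[-0.951, 0.001, 0.308], [-0.308, -0.0, -0.951], [-0.001, -1.0, 0.0]]
wrist_force: [0.5, -0.1, 6.8]
gripper_width: 7.5
t 8.28 at [ 434.9 -122.9   57.8] jaw -72.0 w 7.5 F [ 0.5 -0.1  6.8]
-> shift cm [-0.03  0.08 -0.04] w rad [-0.    -0.001 -0.001]
t 8.28 at [ 434.9 -122.9   57.8] jaw -72.0 w 7.5 F [ 0.5 -0.1  6.8]
-> shift cm [-23.82 -15.71 -16.64] w rad [-0.     0.3   -0.001]
```

```bash

python3 -m handwheel '[{"x":0,"y":-4,"z":0,"wx":0,"wy":0,"wz":0,"claw":-1},{"x":0,"y":-9,"z":0,"wx":0,"wy":0,"wz":0,"claw":-1},{"x":-4,"y":-14,"z":-2.7,"wx":0,"wy":0.06,"wz":0,"claw":-1},{"x":-8.5,"y":-15.7,"z":-5.9,"wx":0,"wy":0.15,"wz":0,"claw":-1},{"x":-13,"y":-15.7,"z":-9.2,"wx":0,"wy":0.24,"wz":0,"claw":-1},{"x":-17.5,"y":-15.7,"z":-12.2,"wx":0,"wy":0.3,"wz":0,"claw":-1},{"x":-22,"y":-15.7,"z":-15.4,"wx":0,"wy":0.3,"wz":0,"claw":-1},{"x":-23.8,"y":-15.7,"z":-16.6,"wx":0,"wy":0.3,"wz":0,"claw":-1},{"x":-23.8,"y":-15.7,"z":-16.6,"wx":0,"wy":0.3,"wz":0,"claw":-1},{"x":-23.8,"y":-15.7,"z":-16.6,"wx":0,"wy":0.3,"wz":0,"claw":-1}]'
python3 - <<'E'
from h import *
W,i,st=look('wrist','w6')
p=sel(W,(610,109),45,230,260);print(len(p),p.mean(0).round(1) if len(p) else'',rect(p) if len(p)>3 else '')
p=sel(W,(610,109),45,150,175);print(len(p),p.mean(0).round(1) if len(p) else'',rect(p) if len(p)>3 else '')
plan(610,108.9,70.5,-89.2)
E
```

```text
time_s: 9.52
tool_pos: [608.5, 107.4, 213.8]
eef_rot: [[-1.0, -0.002, 0.013], [-0.013, -0.001, -1.0], [0.002, -1.0, 0.001]]
wrist_force: [-0.4, -0.9, -3.3]
gripper_width: 7.9
2568 [618.1 107.8 248. ] (array([614.9, 107.2]), array([33.3, 33.2]), 43.2)
2663 [618.8 107.8 167.5] (array([612.8, 107.7]), array([42.4, 52.5]), 0.9)
t 9.57 at [608.6 107.2 214.1] jaw -89.3 w 8.1 F [-0.3 -0.3 -2.1]
-> shift cm [-0.16 14.36 -0.17] w rad [-0.001 -0.001  0.001]
```

```bash

python3 -m handwheel '[{"x":-0.13,"y":5,"z":-0.15,"wx":0,"wy":0,"wz":0,"claw":-1},{"x":-0.13,"y":10,"z":-0.15,"wx":0,"wy":0,"wz":0,"claw":-1},{"x":-0.13,"y":13,"z":-0.15,"wx":0,"wy":0,"wz":0,"claw":-1},{"x":-0.13,"y":14,"z":-0.15,"wx":0,"wy":0,"wz":0,"claw":-1},{"x":-0.13,"y":14.2,"z":-0.15,"wx":0,"wy":0,"wz":0,"claw":-1},{"x":-0.13,"y":14.2,"z":-0.15,"wx":0,"wy":0,"wz":0,"claw":-1},{"x":-0.13,"y":14.2,"z":-0.15,"wx":0,"wy":0,"wz":0,"claw":-1}]'
python3 -c "
from h import *
plan(610,108.9,70.5,-89.2)"
```

```text
time_s: 10.45
tool_pos: [611.7, 110.1, 73.6]
eef_rot: [[-1.0, 0.002, 0.014], [-0.014, 0.0, -1.0], [-0.002, -1.0, -0.0]]
wrist_force: [0.7, -0.5, -2.5]
gripper_width: 8.3
t 10.45 at [611.7 110.1  73.6] jaw -89.2 w 8.3 F [ 0.7 -0.5 -2.5]
-> shift cm [0.18 0.31 0.12] w rad [ 0.    -0.    -0.002]
```

```bash

python3 -m handwheel '[{"x":0.16,"y":0.2,"z":0.1,"wx":0,"wy":0,"wz":0,"claw":-1},{"x":0.16,"y":0.28,"z":0.1,"wx":0,"wy":0,"wz":0,"claw":-1},{"x":0.16,"y":0.33,"z":0.1,"wx":0,"wy":0,"wz":0,"claw":-1},{"x":0.16,"y":0.33,"z":0.1,"wx":0,"wy":0,"wz":0,"claw":-1}]'
python3 -c "
from h import *
plan(610,108.9,70.5,-89.2)"
```

```text
time_s: 10.95
tool_pos: [609.3, 109.0, 70.1]
eef_rot: [[-1.0, 0.0, 0.014], [-0.014, -0.0, -1.0], [-0.0, -1.0, 0.0]]
wrist_force: [-4.5, -1.0, 8.8]
gripper_width: 7.8
t 10.95 at [609.3 109.   70.1] jaw -89.2 w 7.8 F [-4.5 -1.   8.8]
-> shift cm [-0.07 -0.04  0.01] w rad [-0. -0. -0.]
```

Contact at 8.8 N. Release and rise, opening only part way because the lamp is close.

```bash

python3 -m handwheel '[{"x":0,"y":-0.05,"z":0,"wx":0,"wy":0,"wz":0,"claw":-0.3},{"x":0,"y":-0.05,"z":0,"wx":0,"wy":0,"wz":0,"claw":-0.3},{"x":0,"y":-0.05,"z":0,"wx":0,"wy":0,"wz":0,"claw":-0.3},{"x":0,"y":-5,"z":0,"wx":0,"wy":0,"wz":0,"claw":-0.3},{"x":0,"y":-11,"z":0,"wx":0,"wy":0,"wz":0,"claw":-0.3},{"x":0,"y":-15,"z":0,"wx":0,"wy":0,"wz":0,"claw":1},{"x":0,"y":-15,"z":0,"wx":0,"wy":0,"wz":0,"claw":1},{"x":0,"y":-15,"z":0,"wx":0,"wy":0,"wz":0,"claw":1}]'
python3 - <<'E'
from h import *
W,i,st=look('wrist','w7')
for c in((610,109),(611.5,4.5)):
  for lo,hi in((16,27),(97,115)):
    p=sel(W,c,45,lo,hi);print(lo,len(p),p.mean(0).round(1),rect(p))
L=sel(W,(607.4,213.4),60,107,117);print('lamp top',len(L),rect(L))
plan(425,296,214,-100)
E
```

```text
time_s: 11.95
tool_pos: [608.8, 108.9, 218.1]
eef_rot: [[-1.0, -0.001, 0.014], [-0.014, -0.0, -1.0], [0.001, -1.0, 0.0]]
wrist_force: [0.1, -0.2, -0.3]
gripper_width: 60.2
16 1442 [609.8 109.1  23.9] (array([608.4, 109. ]), array([52.8, 52. ]), 0.5)
97 399 [609.6 109.1 105.8] (array([609. , 109.1]), array([49.1,  7. ]), 0.7)
16 985 [613.4  15.5  23.8] (array([613.6,  13.2]), array([42.8, 60.1]), 72.3)
97 623 [612.5   5.8 104.1] (array([611.2,   5. ]), array([15.3, 44.4]), 89.8)
lamp top 3688 (array([608.2, 213.7]), array([64.6, 64.7]), 0.8)
t 12.0 at [608.4 108.9 217.5] jaw -89.2 w 63.7 F [-0.5 -0.5  0.1]
-> shift cm [ 18.08   0.38 -18.96] w rad [-0.001  0.188  0.002]
```

View pics/w7.png

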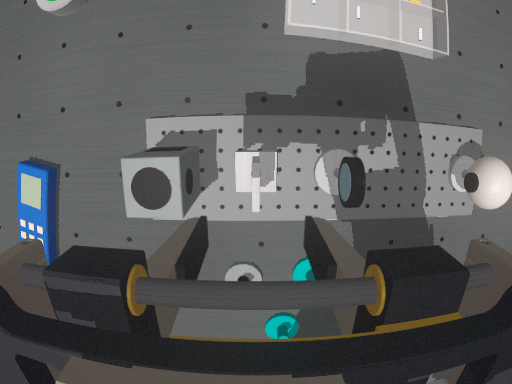

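The pinhole plate stands at (608.7,109.1), image (256,172), square and about 1 mm off the line. Now the slit.

```bash

python3 -m handwheel '[{"x":4,"y":0.1,"z":-4.2,"wx":0,"wy":0.05,"wz":0,"claw":1},{"x":8,"y":0.3,"z":-8.4,"wx":0,"wy":0.1,"wz":0,"claw":1},{"x":12,"y":0.3,"z":-12.6,"wx":0,"wy":0.15,"wz":0,"claw":1},{"x":16,"y":0.3,"z":-16.8,"wx":0,"wy":0.188,"wz":0,"claw":1},{"x":18.1,"y":0.3,"z":-19,"wx":0,"wy":0.188,"wz":0,"claw":1},{"x":18.1,"y":0.3,"z":-19,"wx":0,"wy":0.188,"wz":0,"claw":1},{"x":18.1,"y":0.3,"z":-19,"wx":0,"wy":0.188,"wz":0,"claw":1}]'
python3 m.py 425 297 48 w8; python3 -c "
from h import *
plan(425,297,57,-100)"
```

```text
time_s: 12.88
tool_pos: [425.7, 295.9, 215.1]
eef_rot: [[-0.985, -0.001, -0.173], [0.173, -0.001, -0.985], [0.001, -1.0, 0.001]]
wrist_force: [0.3, 0.3, -0.8]
gripper_width: 91.8
6 18 1440 [433.6 298.8  11.9] (array([427.4, 300. ]), array([80.7, 40.4]), 3.9)
30 60 50 [436.6 298.2  49.8] (array([431.4, 295.3]), array([28.3, 10.2]), 27.7)
60 85 71 [436.4 298.   73.7] (array([429.8, 295.2]), array([30.9, 10.4]), 26.0)
85 100 377 [428.  299.8  95.5] (array([427.1, 299.9]), array([30.1, 12.1]), 3.2)
t 12.93 at [426.1 295.8 215.3] jaw -100.0 w 91.6 F [ 0.3 -0.5 -0.6]
-> shift cm [ 0.12 15.83 -0.12] w rad [-0.001 -0.     0.001]
```

View pics/w8.png

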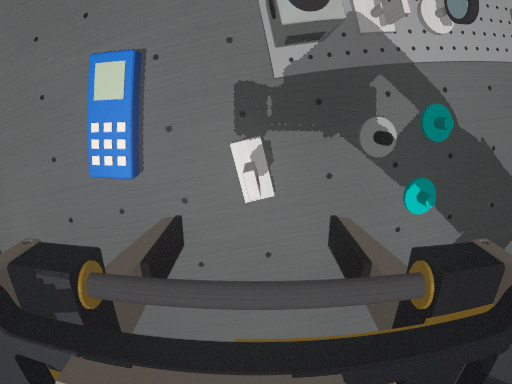

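Slit foot at (252,170) in w8, upright; world (427.2,300), jaw angle -86.4°.

```bash

python3 -m handwheel '[{"x":-0.05,"y":5,"z":-0.44,"wx":0,"wy":-0.15,"wz":0,"claw":0.1},{"x":-0.05,"y":10,"z":-0.44,"wx":0,"wy":-0.237,"wz":0,"claw":0},{"x":-0.05,"y":14,"z":-0.44,"wx":0,"wy":-0.237,"wz":0,"claw":0},{"x":-0.05,"y":15.8,"z":-0.44,"wx":0,"wy":-0.237,"wz":0,"claw":0},{"x":-0.05,"y":15.8,"z":-0.44,"wx":0,"wy":-0.237,"wz":0,"claw":-1},{"x":-0.05,"y":15.8,"z":-0.44,"wx":0,"wy":-0.237,"wz":0,"claw":-1},{"x":-0.05,"y":15.8,"z":-0.44,"wx":0,"wy":-0.237,"wz":0,"claw":-1},{"x":-0.05,"y":15.8,"z":-0.44,"wx":0,"wy":-0.237,"wz":0,"claw":-1},{"x":-0.05,"y":15.8,"z":-0.44,"wx":0,"wy":-0.237,"wz":0,"claw":-1},{"x":-0.05,"y":15.8,"z":-0.44,"wx":0,"wy":-0.237,"wz":0,"claw":-1}]' 30
python3 -c "
from h import *
plan(427.2,300,57,-86.4)
plan(612.8,-100.7,215,-89.2)"
```

```text
time_s: 14.18
tool_pos: [427.2, 300.9, 58.5]
eef_rot: [[-0.998, 0.001, 0.063], [-0.063, 0.0, -0.998], [-0.001, -1.0, -0.0]]
wrist_force: [-0.3, -2.5, 6.2]
gripper_width: 11.3
t 14.18 at [427.2 300.9  58.5] jaw -86.4 w 11.3 F [-0.3 -2.5  6.2]
-> shift cm [0.   0.15 0.09] w rad [ 0.     0.    -0.001]
t 14.18 at [427.2 300.9  58.5] jaw -86.4 w 11.3 F [-0.3 -2.5  6.2]
-> shift cm [-16.01 -15.64  41.24] w rad [ 0.     0.049 -0.001]
```

```bash

python3 -m handwheel '[{"x":0,"y":-4,"z":0,"wx":0,"wy":0,"wz":0,"claw":-1},{"x":0,"y":-9,"z":0,"wx":0,"wy":0,"wz":0,"claw":-1},{"x":0,"y":-14,"z":3,"wx":0,"wy":0,"wz":0,"claw":-1},{"x":-2,"y":-15.6,"z":8.5,"wx":0,"wy":0.02,"wz":0,"claw":-1},{"x":-4,"y":-15.6,"z":14,"wx":0,"wy":0.049,"wz":0,"claw":-1},{"x":-6.5,"y":-15.6,"z":19.5,"wx":0,"wy":0.049,"wz":0,"claw":-1},{"x":-9,"y":-15.6,"z":25,"wx":0,"wy":0.049,"wz":0,"claw":-1},{"x":-11.5,"y":-15.6,"z":30.5,"wx":0,"wy":0.049,"wz":0,"claw":-1},{"x":-14,"y":-15.6,"z":36,"wx":0,"wy":0.049,"wz":0,"claw":-1},{"x":-16,"y":-15.6,"z":41.2,"wx":0,"wy":0.049,"wz":0,"claw":-1}]'
python3 -m handwheel '[{"x":0,"y":0,"z":0,"wx":0,"wy":0,"wz":0,"claw":-1},{"x":0,"y":0,"z":0,"wx":0,"wy":0,"wz":0,"claw":-1},{"x":0,"y":0,"z":0,"wx":0,"wy":0,"wz":0,"claw":-1}]'
python3 - <<'E'
from h import *
W,i,st=look('wrist','w9')
p=sel(W,(613,-101),50,150,175);print(len(p),p.mean(0).round(1),rect(p))
plan(612.8,-100.7,71,-89.2)
E
```

```text
time_s: 15.42
tool_pos: [612.9, -102.2, 213.5]
eef_rot: [[-1.0, -0.0, 0.014], [-0.014, 0.0, -1.0], [0.0, -1.0, -0.0]]
wrist_force: [0.4, 0.2, -2.1]
gripper_width: 12.1
time_s: 15.8
tool_pos: [611.8, -99.1, 213.8]
eef_rot: [[-1.0, -0.001, 0.015], [-0.015, 0.0, -1.0], [0.001, -1.0, -0.0]]
wrist_force: [-0.1, -0.0, -2.8]
gripper_width: 11.8
2959 [631.5 -98.6 166.8] (array([627.7, -98.6]), array([47.9, 40.1]), 0.8)
t 15.85 at [612.  -99.1 214. ] jaw -89.1 w 12.0 F [-1.1 -0.2 -1.7]
-> shift cm [-0.08 14.29  0.16] w rad [0.    0.001 0.   ]
```

```bash

python3 -m handwheel '[{"x":0,"y":5,"z":0.13,"wx":0,"wy":0,"wz":0,"claw":-1},{"x":0,"y":10,"z":0.13,"wx":0,"wy":0,"wz":0,"claw":-1},{"x":0,"y":13,"z":0.13,"wx":0,"wy":0,"wz":0,"claw":-1},{"x":0,"y":13.9,"z":0.13,"wx":0,"wy":0,"wz":0,"claw":-1},{"x":0,"y":14.1,"z":0.13,"wx":0,"wy":0,"wz":0,"claw":-1},{"x":0,"y":14.1,"z":0.13,"wx":0,"wy":0,"wz":0,"claw":-1},{"x":0,"y":14.1,"z":0.13,"wx":0,"wy":0,"wz":0,"claw":-1}]'
python3 -c "
from h import *
plan(612.8,-100.7,70.5,-89.2)"
```

```text
time_s: 16.73
tool_pos: [613.4, -101.8, 74.3]
eef_rot: [[-1.0, 0.002, 0.014], [-0.014, -0.0, -1.0], [-0.002, -1.0, 0.0]]
wrist_force: [-1.0, -0.2, -2.1]
gripper_width: 11.9
t 16.73 at [ 613.4 -101.8   74.3] jaw -89.2 w 11.9 F [-1.  -0.2 -2.1]
-> shift cm [ 0.05  0.38 -0.11] w rad [-0.    -0.    -0.002]
```

```bash

python3 -m handwheel '[{"x":0.03,"y":0.2,"z":-0.1,"wx":0,"wy":0,"wz":0,"claw":-1},{"x":0.03,"y":0.28,"z":-0.1,"wx":0,"wy":0,"wz":0,"claw":-1},{"x":0.03,"y":0.33,"z":-0.1,"wx":0,"wy":0,"wz":0,"claw":-1},{"x":0.03,"y":0.33,"z":-0.1,"wx":0,"wy":0,"wz":0,"claw":-1}]'
python3 -c "
from h import *
plan(612.8,-100.7,70.5,-89.2)"
```

```text
time_s: 17.23
tool_pos: [612.3, -100.7, 70.6]
eef_rot: [[-1.0, 0.0, 0.014], [-0.014, 0.0, -1.0], [-0.0, -1.0, -0.0]]
wrist_force: [-3.9, -0.3, 6.8]
gripper_width: 11.9
t 17.23 at [ 612.3 -100.7   70.6] jaw -89.2 w 11.9 F [-3.9 -0.3  6.8]
-> shift cm [-0.05  0.01  0.  ] w rad [ 0. -0. -0.]
```

```bash

python3 -m handwheel '[{"x":0,"y":-0.03,"z":0,"wx":0,"wy":0,"wz":0,"claw":-0.3},{"x":0,"y":-0.03,"z":0,"wx":0,"wy":0,"wz":0,"claw":-0.3},{"x":0,"y":-0.03,"z":0,"wx":0,"wy":0,"wz":0,"claw":-0.3},{"x":0,"y":-5,"z":0,"wx":0,"wy":0,"wz":0,"claw":-0.3},{"x":0,"y":-11,"z":0,"wx":0,"wy":0,"wz":0,"claw":-0.3},{"x":0,"y":-15,"z":0,"wx":0,"wy":0,"wz":0,"claw":1},{"x":0,"y":-15,"z":0,"wx":0,"wy":0,"wz":0,"claw":1},{"x":0,"y":-15,"z":0,"wx":0,"wy":0,"wz":0,"claw":1}]'
python3 - <<'E'
from h import *
W,i,st=look('wrist','w10')
for c in((612.8,-101),(611.5,4.5)):
  for lo,hi in((16,27),(97,115)):
    p=sel(W,c,45,lo,hi);print(lo,len(p),p.mean(0).round(1),rect(p))
S=sel(W,(614.3,-205.6),45,60,130);q=np.linalg.lstsq(np.c_[2*S,np.ones(len(S))],(S**2).sum(1),rcond=None)[0];print('sph',q[:3].round(1),(q[3]+q[:3]@q[:3])**.5)
plan(442,125,190,-89.2)
E
```

```text
time_s: 18.23
tool_pos: [611.6, -100.6, 218.9]
eef_rot: [[-1.0, -0.001, 0.014], [-0.014, 0.0, -1.0], [0.001, -1.0, -0.0]]
wrist_force: [-0.2, 1.2, -0.7]
gripper_width: 60.3
16 1565 [ 617.7 -100.3   23.9] (array([ 612.1, -100.5]), array([80.7, 39.8]), 0.5)
97 385 [ 612.9 -100.4  107.5] (array([ 612. , -100.9]), array([30., 12.]), 0.9)
16 989 [613.7  -6.   23.6] (array([613.5,  -3.7]), array([60.2, 43.2]), 17.7)
97 617 [612.6   3.5 104.2] (array([611. ,   4.5]), array([44.3, 15.5]), 0.7)
sph [ 614.2 -205.9   78.1] 37.39758124061405
t 18.27 at [ 611.3 -100.6  218.2] jaw -89.2 w 64.2 F [-0.9  0.3 -0.2]
-> shift cm [ 16.61   2.86 -22.79] w rad [ 0.    -0.     0.002]
```

View pics/w10.png

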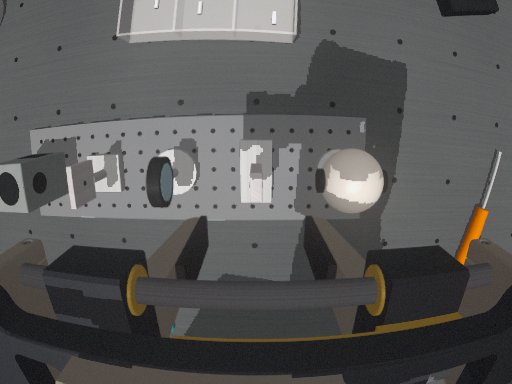

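The slit stands at (612.1,-100.6), image (257,172), square to the line. Last is the grey cap.

```bash

python3 -m handwheel '[{"x":4,"y":0.5,"z":-4.5,"wx":0,"wy":0,"wz":0,"claw":0},{"x":8,"y":0.5,"z":-9.5,"wx":0,"wy":0,"wz":0,"claw":0},{"x":12,"y":0.5,"z":-14.5,"wx":0,"wy":0,"wz":0,"claw":0},{"x":15,"y":1,"z":-19.5,"wx":0,"wy":0,"wz":0,"claw":0},{"x":16.6,"y":2.8,"z":-22.7,"wx":0,"wy":0,"wz":0,"claw":0},{"x":16.6,"y":2.8,"z":-22.7,"wx":0,"wy":0,"wz":0,"claw":0},{"x":16.6,"y":2.8,"z":-22.7,"wx":0,"wy":0,"wz":0,"claw":0}]'
python3 - <<'E'
from h import *
W,i,st=look('wrist','w11')
for lo,hi in((5,12),(20,29),(30,42)):
    p=sel(W,(442,125),32,lo,hi);print(lo,len(p),p.mean(0).round(1),rect(p),cv2.minEnclosingCircle(p[:,:2].astype(np.float32)))
plan(442,125,12,-89.2)
E
```

```text
time_s: 19.15
tool_pos: [443.0, 123.7, 191.1]
eef_rot: [[-1.0, -0.001, 0.015], [-0.015, -0.001, -1.0], [0.001, -1.0, 0.001]]
wrist_force: [0.9, 0.1, -0.1]
gripper_width: 46.0
5 1373 [444.6 125.6   7.9] (array([443.6, 125.6]), array([54.6, 54.9]), 45.2) ((443.60205078125, 125.583251953125), 27.97342300415039)
20 22 [450.1 125.1  24.3] (array([449.4, 125.4]), array([16.2,  5.6]), 87.5) ((446.5600891113281, 125.48002624511719), 8.107573509216309)
30 200 [443.9 125.6  35.8] (array([443.3, 125.6]), array([16.9, 17.3]), 80.2) ((443.52325439453125, 125.77257537841797), 8.844898223876953)
t 19.2 at [443.5 123.4 191.4] jaw -89.2 w 45.8 F [-0.1 -0.  -0.1]
-> shift cm [ 0.13 17.94 -0.17] w rad [-0. -0.  0.]
```

View pics/w11.png

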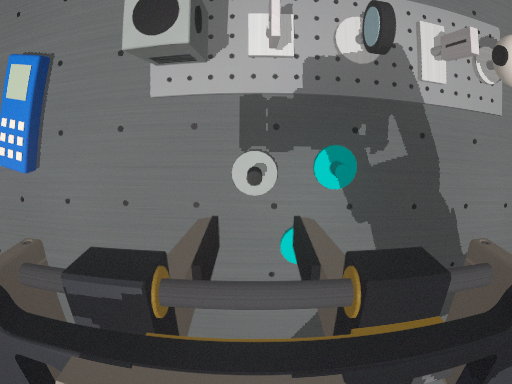

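The grey cap is at (255,174), world (443.5,125.7). Its black knob confirms it's the right one. The turquoise look-alikes are at (335,167) and (292,245), clear of a half-open descent.

```bash

python3 -m handwheel '[{"x":0,"y":5,"z":-0.22,"wx":0,"wy":0,"wz":0,"claw":0},{"x":0,"y":11,"z":-0.22,"wx":0,"wy":0,"wz":0,"claw":0},{"x":0,"y":15.5,"z":-0.22,"wx":0,"wy":0,"wz":0,"claw":0},{"x":0,"y":17.4,"z":-0.22,"wx":0,"wy":0,"wz":0,"claw":0},{"x":0,"y":17.9,"z":-0.22,"wx":0,"wy":0,"wz":0,"claw":0},{"x":0,"y":17.9,"z":-0.22,"wx":0,"wy":0,"wz":0,"claw":0}]'
python3 -m handwheel '[{"x":0,"y":0,"z":0,"wx":0,"wy":0,"wz":0,"claw":-1},{"x":0,"y":0,"z":0,"wx":0,"wy":0,"wz":0,"claw":-1},{"x":0,"y":0,"z":0,"wx":0,"wy":0,"wz":0,"claw":-1},{"x":0,"y":0,"z":0,"wx":0,"wy":0,"wz":0,"claw":-1},{"x":0,"y":0,"z":0,"wx":0,"wy":0,"wz":0,"claw":-1}]' 25
python3 -c "
from h import *
plan(608.4,213.8,215,-89.2)"
```

```text
time_s: 19.95
tool_pos: [443.8, 125.8, 13.0]
eef_rot: [[-1.0, 0.0, 0.013], [-0.013, 0.0, -1.0], [-0.0, -1.0, -0.0]]
wrist_force: [-1.1, 0.4, 0.4]
gripper_width: 46.0
time_s: 20.58
tool_pos: [443.4, 126.3, 13.2]
eef_rot: [[-1.0, 0.001, 0.014], [-0.014, 0.0, -1.0], [-0.001, -1.0, -0.0]]
wrist_force: [-0.8, -0.9, 6.2]
gripper_width: 17.2
t 20.57 at [443.4 126.3  13.2] jaw -89.2 w 17.2 F [-0.8 -0.9  6.2]
-> shift cm [-16.64 -20.17  -8.52] w rad [ 0.    -0.    -0.001]
```

```bash

python3 -m handwheel '[{"x":0,"y":-3,"z":0,"wx":0,"wy":0,"wz":0,"claw":-1},{"x":0,"y":-8,"z":0,"wx":0,"wy":0,"wz":0,"claw":-1},{"x":0,"y":-13,"z":0,"wx":0,"wy":0,"wz":0,"claw":-1},{"x":-3,"y":-17,"z":-1.5,"wx":0,"wy":0,"wz":0,"claw":-1},{"x":-8,"y":-17,"z":-4,"wx":0,"wy":0,"wz":0,"claw":-1},{"x":-13,"y":-17,"z":-6.5,"wx":0,"wy":0,"wz":0,"claw":-1},{"x":-16.7,"y":-17,"z":-8.5,"wx":0,"wy":0,"wz":0,"claw":-1},{"x":-16.7,"y":-17,"z":-8.5,"wx":0,"wy":0,"wz":0,"claw":-1},{"x":-16.7,"y":-17,"z":-8.5,"wx":0,"wy":0,"wz":0,"claw":-1}]'
python3 - <<'E'
from h import *
W,i,st=look('wrist','w12')
p=sel(W,(608,214),32,174,185);print(len(p),p.mean(0).round(1),rect(p),cv2.minEnclosingCircle(p[:,:2].astype(np.float32)))
plan(608.3,213.7,125.5,-89.2)
E
```

```text
time_s: 21.7
tool_pos: [607.7, 213.1, 181.9]
eef_rot: [[-1.0, -0.002, 0.014], [-0.014, -0.001, -1.0], [0.002, -1.0, 0.001]]
wrist_force: [-0.5, -0.5, -1.0]
gripper_width: 17.1
2615 [619.2 213.5 176.9] (array([609.5, 214.9]), array([51., 54.]), 55.3) ((607.9195556640625, 213.36215209960938), 27.878467559814453)
t 21.75 at [607.5 212.9 182.2] jaw -89.2 w 17.1 F [-0.4  0.6 -2.1]
-> shift cm [-0.09  5.67 -0.08] w rad [-0.001 -0.     0.002]
```

View pics/w12.png

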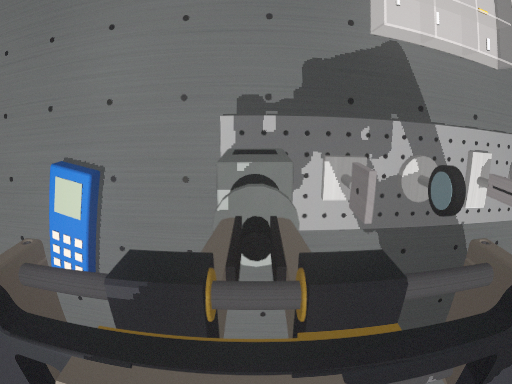

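The cap hangs level over the lamp, image (257,215), at world (607.9,213.4). I'll lower it.

```bash

python3 -m handwheel '[{"x":0,"y":3,"z":-0.03,"wx":0,"wy":0,"wz":0,"claw":-1},{"x":0,"y":4.8,"z":-0.03,"wx":0,"wy":0,"wz":0,"claw":-1},{"x":0,"y":5.4,"z":-0.03,"wx":0,"wy":0,"wz":0,"claw":-1},{"x":0,"y":5.4,"z":-0.03,"wx":0,"wy":0,"wz":0,"claw":-1},{"x":0,"y":5.4,"z":-0.03,"wx":0,"wy":0,"wz":0,"claw":-1}]'
python3 -c "
from h import *
plan(608.3,213.7,125.3,-89.2)"
```

```text
time_s: 22.38
tool_pos: [609.3, 214.0, 129.6]
eef_rot: [[-1.0, 0.001, 0.014], [-0.014, 0.0, -1.0], [-0.001, -1.0, -0.0]]
wrist_force: [-0.7, 0.7, -0.6]
gripper_width: 17.2
t 22.38 at [609.3 214.  129.6] jaw -89.2 w 17.2 F [-0.7  0.7 -0.6]
-> shift cm [0.1  0.43 0.03] w rad [ 0.    -0.    -0.001]
```

```bash

python3 -m handwheel '[{"x":0.08,"y":0.2,"z":0.03,"wx":0,"wy":0,"wz":0,"claw":-1},{"x":0.08,"y":0.33,"z":0.03,"wx":0,"wy":0,"wz":0,"claw":-1},{"x":0.08,"y":0.38,"z":0.03,"wx":0,"wy":0,"wz":0,"claw":-1},{"x":0.08,"y":0.38,"z":0.03,"wx":0,"wy":0,"wz":0,"claw":-1}]'
```

```text
time_s: 22.88
tool_pos: [608.0, 213.5, 125.3]
eef_rot: [[-1.0, 0.0, 0.014], [-0.014, 0.0, -1.0], [-0.0, -1.0, -0.0]]
wrist_force: [-1.5, -0.6, 4.6]
gripper_width: 17.2
```

```bash

python3 -m handwheel '[{"x":0,"y":0,"z":0,"wx":0,"wy":0,"wz":0,"claw":-0.1},{"x":0,"y":0,"z":0,"wx":0,"wy":0,"wz":0,"claw":-0.1},{"x":0,"y":0,"z":0,"wx":0,"wy":0,"wz":0,"claw":-0.1},{"x":0,"y":-4,"z":0,"wx":0,"wy":0,"wz":0,"claw":-0.1},{"x":0,"y":-10,"z":0,"wx":0,"wy":0,"wz":0,"claw":0.5},{"x":5,"y":-15,"z":5,"wx":0,"wy":0,"wz":0,"claw":1},{"x":9,"y":-17,"z":10,"wx":0,"wy":0,"wz":0,"claw":1},{"x":9,"y":-17,"z":15,"wx":0,"wy":0,"wz":0,"claw":1},{"x":9,"y":-17,"z":20,"wx":0,"wy":0,"wz":0,"claw":1},{"x":9,"y":-17,"z":20,"wx":0,"wy":0,"wz":0,"claw":1}]'
python3 - <<'E'
from h import *
W,i,st=look('wrist','w13');look('top','top1');look('side','side1')
p=sel(W,(608.3,213.7),40,117,123);print('cap',len(p),p.mean(0).round(1),cv2.minEnclosingCircle(p[:,:2].astype(np.float32)))
p=sel(W,(608.3,213.7),40,140,155);print('knob',p.mean(0),rect(p))
p=sel(W,(608.3,213.7),55,105,114.5);print('lamp',rect(p))
for n,y in(('pin',109),('lens',4.5),('slit',-100.6)):
  for lo,hi in((20,27),(97,115)):
    p=sel(W,(611,y),45,lo,hi);print(n,lo,len(p),rect(p))
print(st['time_s'],st['tool_pos'])
a=np.hstack([cv2.imread('pics/top1.png')[90:270,60:460],cv2.imread('pics/side1.png')[90:270,60:460]]);cv2.imwrite('pics/fin.png',a)
E
```

```text
time_s: 24.12
tool_pos: [520.6, 8.9, 295.5]
eef_rot: [[-1.0, 0.001, 0.009], [-0.009, -0.001, -1.0], [-0.001, -1.0, 0.001]]
wrist_force: [-0.3, 0.4, -0.2]
gripper_width: 91.9
cap 966 [607.8 208.6 119.8] ((608.2139892578125, 212.6688232421875), 28.41611671447754)
knob [608.07239285 211.78505663 146.83712046] (array([607.9, 213.2]), array([18.4, 16.9]), 85.3)
lamp (array([607.9, 213.8]), array([64.2, 65.5]), 0.7)
pin 20 641 (array([608.6,  97.8]), array([51.4, 31.7]), 0.1)
pin 97 309 (array([608.4, 108.7]), array([49.4,  9.1]), 1.0)
lens 20 766 (array([609.6,   4.4]), array([56.7, 58.7]), 0.8)
lens 97 444 (array([610.1,   4.2]), array([44.8, 14.7]), 0.5)
slit 20 1064 (array([ 611.9, -100.7]), array([80.1, 41. ]), 1.1)
slit 97 269 (array([ 612.1, -100.3]), array([29.1, 13.2]), 1.7)
24.125 [520.57520911   8.89937441 295.48019661]
```

View pics/fin.png

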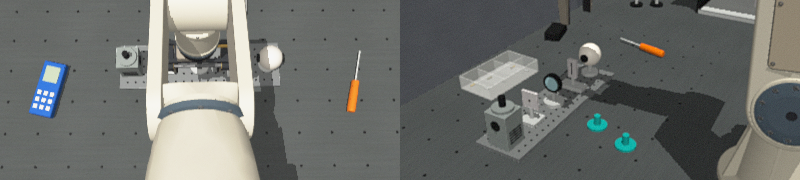

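View pics/w13.png

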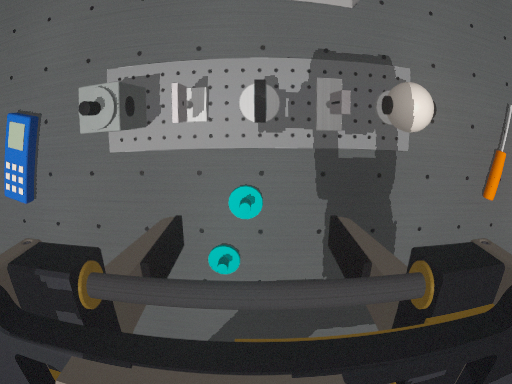

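w13 shows the whole light path in line: cap on the lamp (95,108), pinhole (188,100), lens (260,100), slit (335,102) and sphere (410,105). The meter, screwdriver and turquoise caps haven't moved. I'm handing the job in.

```bash
python3 -c "
from cell import ctrl,status
print(ctrl.close_job(),status.read_state()['time_s'])"
```

```text
the job is handed in; nothing more can be done
the job is handed in; nothing more can be done
```

The light path is set up and the job was handed in at about 24 s. I placed the lens, then the pinhole plate, then the slit, then the cap on the lamp house, in the order you asked.

- **Position:** In the last wrist-camera views the lens, pinhole plate and slit are within about 1.5 mm of their halfway points. The cap is about 1 mm or less off the lamp's centre and sits flat.
- **Facing:** All three stand upright. The lens and pinhole plate measure within about 0.5° of the line. The last, more distant look gave 1.1–1.7° for the slit, against 0.5–0.9° in the close view; the line is at about 0.8°. I put that down to the coarser distant view and did not adjust the slit.
- **Partly hidden readings:** One reading of the pinhole's foot (off by about 11 mm) and two of the lens's foot (off by about 8 mm) disagreed. Other parts blocked the view there, so I relied on the upper plates and the clear views.
- **Left alone:** The screwdriver, the meter and the turquoise caps were not touched.
- **Forces:** The highest wrist force I read was about 10 N, at touchdown.
- **Refused command:** The first move was refused because its rows lacked some keys. Nothing moved, and I resent it in full.

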